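# Lay down what sticks up in the utility drawer

### The job

The drawer will not shut because two things stick up in it: with the fingertips, push the square coaster that leans on the organiser box away from the box, so that it topples and lies flat on the drawer floor, cork side down, and push the upright pewter wine stopper over so that it falls towards the teal jar gripper disc and stays lying with its plug end over the disc. Only push, gently: do not pinch, lift or carry either of them, and tip each over on the spot where it stands. Leave everything else as it is, and finish with the arm clear.

Things in the scene. Friction and masses are not known exactly. Their poses are not given: they have to be found in the camera images.
- drawer: The wooden drawer, lifted out and standing on the worktop: 460 mm (x) by 630 mm (y), origin at the centre of its underside, z up; fixed. Its white floor is 10 mm above the origin. Side and far walls are 15 and 12 mm thick, their tops 58 mm above the origin; the grey front panel, on the side nearest the robot (-x), is 18 mm thick and 115 mm high.
- organiser: Dark wooden open organiser box, empty, fixed to the drawer floor: 80 mm (x) by 140 mm (y) by 50 mm high, walls 5 mm, origin at the centre of its underside, z up. The coaster leans on the outside of its +x face, about midway along it; the drawer floor where the coaster falls is free.
- coaster: Loose square ceramic coaster 95 x 95 x 9 mm, 0.15 kg: cork on one face, blue and white glaze on the other. Origin at the centre of the cork face, z from cork to glaze. At the start it stands on its lower edge on the drawer floor, leaning back about 14 degrees, glaze against the organiser's rim, cork facing the organiser's +x. Pushed there at its upper part it falls by itself once past upright.
- coaster_top (a point): Middle of the coaster's upper edge (mid-thickness), at the start about 94 mm above the drawer floor and 44 mm above the organiser's rim; it can be reached from behind, over the open box.
- coaster_foot (a point): Middle of the coaster's lower edge (mid-thickness), which stands on the drawer floor.
- jar_gripper: Flat teal silicone jar gripper disc, diameter 130 mm, 4 mm thick, clinging to the drawer floor (does not slide). Origin at the centre of its underside.
- stopper: Loose pewter wine stopper, 0.14 kg, 100 mm tall, standing upside down on its square head (32 x 32 x 24 mm) about 100 mm from the disc's centre. Then a round neck (radius 7 to 12 mm) up to 50 mm and the black tapered plug (radius 10 to 7.5 mm). Origin at the centre of the head's flat underside, z towards the plug. Pushed at 60 to 85 mm height it falls by itself after leaning about 30 degrees.
- stopper_tip (a point): End of the stopper's plug, on its axis, 100 mm from the origin.
- key (a joint): Swing of the steel sardine tin key (75 mm long) that hangs on a small brass hook inside the front panel, at the middle; 0 hanging straight, rad. To be left alone.
- bottle_opener: Flat aluminium bottle opener 105 x 32 x 5 mm lying near the front panel; to be left alone.
- cork: Wine cork, diameter 24 mm, 42 mm tall, standing near the front panel; to be left alone.
- bag_clip: Red plastic bag clip 110 x 14 x 13 mm lying along the far wall; to be left alone.
- mug: White mug, radius 40 mm, 90 mm tall, on the worktop to the right of the drawer; to be left alone.
- jam_jar: Amber jam jar with red lid, radius 35 mm, 100 mm tall, on the worktop to the left of the drawer; to be left alone.
Things that resemble listed ones, but are neither listed nor needed, are in the scene too. There is more than one size of the stopper; the one meant has the size given above.

How it is judged:
At the end, for the whole second after the job is handed in: The coaster lies flat (within 0.1 rad) on the drawer floor, cork down; the stopper lies on its side (1.35 to 1.8 rad from upright) with its plug end over the disc (within 60 mm of the disc's centre) and less than 35 mm above the drawer's underside; both at rest (angle between coaster's own z axis and vertical below 0.1 rad and z of coaster in the frame of drawer between 0.006 and 0.014 m and linear speed of each of coaster, stopper below 0.02 m/s and angle between stopper's own z axis and vertical between 1.35 and 1.8 rad and horizontal distance between stopper_tip and jar_gripper below 0.06 m and z of stopper_tip in the frame of drawer below 0.035 m); the robot touches nothing.
It fails at once if the coaster is lifted (either edge too high: foot 30 mm or top 115 mm above the drawer floor) (z of coaster_foot in the frame of drawer above 0.04 m or z of coaster_top in the frame of drawer above 0.125 m).
It fails at once if the stopper is lifted (its head's underside centre more than 30 mm, or its plug end more than 115 mm, above the drawer floor) (z of stopper in the frame of drawer above 0.04 m or z of stopper_tip in the frame of drawer above 0.125 m).
It fails at once if the stopper or the coaster's foot is shoved or carried off its spot (over 70 mm) (distance of any of stopper, coaster_foot from where it was at the start of the episode above 0.07 m).
It fails at once if the fingers pinch or press hard on the coaster or stopper (over 15 N) (contact force between the fingers and coaster above 15 N or contact force between the fingers and stopper above 15 N).
It fails at once if a bystander is moved (over 20 mm) or the key is set swinging (over 0.4 rad) (distance of any of bottle_opener, cork, bag_clip, mug, jam_jar from where it was at the start of the episode above 0.02 m or value of joint key above 0.4 rad or value of joint key below -0.4 rad).
It also fails if it takes over 45 s, if anything falls off the work surface, if the arm or the gripper's body presses on something with over 40 N, if the wrist force passes 120 N, or if a joint passes its speed limit or range.

### The arm

A 7-joint arm with a two-finger parallel gripper is mounted at the origin on the work surface. World frame = base frame: x ahead of the robot, y to its left, z up, the work surface at z = 0. Lengths are in m, angles in rad, forces in N, time in s.
With the tool pointing down it reaches from about 0.35 to 0.9 m from the base axis. Payload 8.1 kg.
Tool frame: the origin (TCP) lies at the very end of the fingers, on their centre line; the grasp point (between the pads) lies behind it (bot.tcp_to_grasp is the z of the grasp point in the tool frame, in m); z points along the fingers, y is the line along which they close (so a half turn about z gives the same grasp; the last joint's range is limited). The gripper opens to 92 mm and grips with 3 to 60 N. Pads are 19 mm wide; open, the fingers measure 130 mm over their backs; the gripper's body (75 mm by 190 mm) begins 47 mm behind the grasp point.
Start: joints at [1.182, 0.434, 0.025, 1.573, -0.012, 1.134, -0.075], TCP at [0.176, -0.6, 0.227] pointing down, gripper open.
Joint ranges: [-2.62, 2.62], [-0.44, 2.09], [-1.27, 1.32], [0.08, 2.57], [-1.32, 4.46], [0.12, 2], [-2.74, 2.74]. Speed limits (rad/s): [2.22, 2.22, 3.01, 3.01, 3.14, 3.14, 3.14].

### API

Orientations are given as a 3x3 rotation matrix whose columns are the frame's x, y, z axes.
In Python, from rig import bot, vision, order gives the robot as it stands.
- The arm moves only by the tool drive_tool, never from a script. Its argument "moves" is a list of rows, each an object with "dp": the shift along the tool's x, y, z in mm, a list of three; "yaw": the turn about the tool's z in rad. A call has 1 to 8 rows; each row shifts and turns the commanded pose from where the row before left it, along the tool's axes as they then stand; what a row does not reach is not made up. A row lasts 1/8 s, in which the tool goes at most 62.5 mm and 10.7 degrees, less where a joint would pass 70% of its speed; a pose out of reach is approached as far as the arm can. A call is refused whole if a number of a shift passes 62.5 or a number of a turn 0.188, either way. A call with a gripper value outside its range is refused whole. "fingers" is the closure, from 0 (fully open) to 1 (shut), set as the call begins (left out, the last holds). The fingers move at their own pace and stop on an object; the grip force is fixed at half the most. Time passes only in rows, so rows that do not move let the fingers close. It gives the time, the measured TCP pose, the force, the opening and the grip force at its end, in the units of the state.
- bot.state(): the state, without advancing time (a new reading comes with each control period).
- vision.grab_frame(name): name is "side" or "top"; returns a dict with "color" (400x640x3 uint8, red, green, blue), "fov_y" (degrees; the focal length in pixels is half the picture's height over the tangent of half this angle, whatever the lens; pixels are square), "cx", "cy" (the principal point, pixels), "world_to_cam" (4x4, takes a point from world to camera coordinates). Camera axes: x right, y down, z forward; pixel columns grow to the right and rows downward; lengths in m; the calibration is good to about 2 mm. A picture is of the moment at which its call begins. There is no depth.
- order.sign_off(): hands the job in; it is judged then, once.
The state is a dict: "time_s": time; "joint_positions": joint angles; "qvel": joint speeds; "joint_torque": joint torques, N m; "tool_pos": TCP position; "orientation": TCP orientation; "contact_force": force on the tool from outside, world axes, zero at the start; "ft_torque": the same for the moment, N m; "grip_width": opening from 0.0 (shut) to 1.0 (fully open); "grasp_force": force on a finger pad.
Only numpy, scipy, OpenCV 4.12 (cv2) and the standard library are available. Lean on these libraries where they do the work, as an engineer would, in place of code of your own. Each camera call takes 0.05 s, during which the arm holds its last target. There are 200 camera calls.

## Working session

There is one attempt and no reset: what is moved stays moved. The work goes in short steps, Python scripts to look and compute and a tool call to move; the robot and the scene stay as the last step left them, time stands still between calls to the robot, and variables do not carry over. Pictures are saved under pics/ and viewed, at most 10 in all, crops included, and the job is handed in when it is done.

Besides the shell and the picture viewer there is one more tool, called after "Emit:" as name([rows], argument=value, ...), one row to a line, values as JSON. drive_tool: Moves the arm, as the interface text tells. Its arguments: {"type":"object","properties":{"moves":{"type":"array"},"fingers":{"type":"number"}},"required":["moves"]}

```bash
mkdir -p pics; cat > h.py <<'E'
import numpy as np,cv2
from rig import bot,vision,order
def grab(n):
    f=vision.grab_frame(n); h=f["color"].shape[0]
    f["f"]=h/2/np.tan(np.radians(f["fov_y"])/2); return f
def ray(f,u,v):
    T=np.array(f["world_to_cam"]);R=T[:3,:3];c=-R.T@T[:3,3]
    d=R.T@np.array([(u-f["cx"])/f["f"],(v-f["cy"])/f["f"],1]);return c,d
def onz(f,u,v,z):
    c,d=ray(f,u,v);return c+d*(z-c[2])/d[2]
def proj(f,p):
    T=np.array(f["world_to_cam"]);q=T[:3,:3]@np.array(p)+T[:3,3]
    return np.array([f["cx"]+f["f"]*q[0]/q[2],f["cy"]+f["f"]*q[1]/q[2]])
def tri(f1,p1,f2,p2):
    A=np.zeros((3,3));b=np.zeros(3)
    for f,p in((f1,p1),(f2,p2)):
        c,d=ray(f,*p);d=d/np.linalg.norm(d);M=np.eye(3)-np.outer(d,d);A+=M;b+=M@c
    return np.linalg.solve(A,b)
def save(f,n,box=None,s=1):
    im=f["color"][:,:,::-1]
    if box: im=im[box[1]:box[3],box[0]:box[2]]
    cv2.imwrite("pics/"+n,cv2.resize(im,None,fx=s,fy=s,interpolation=cv2.INTER_CUBIC))
E
python3 - <<'E'
from h import *
for n in("top","side"):
    f=grab(n);save(f,n+"0.png");c,d=ray(f,320,200);print(n,c.round(3),d.round(3),f["f"])
print(bot.state()["tool_pos"],bot.state()["orientation"],bot.tcp_to_grasp)
E
```

```text
top [0.358 0.015 1.353] [ 0.168 -0.025 -0.986] 406.4188400091219
side [0.067 0.733 0.614] [ 0.519 -0.707 -0.481] 402.94231445543227
[ 0.17601062 -0.59922556  0.22602395] [[ 9.59455759e-01  2.81858744e-01 -5.43394994e-04]
 [ 2.81859230e-01 -9.59454842e-01  1.33431267e-03]
 [-1.45275265e-04 -1.43337487e-03 -9.99998962e-01]] -0.0188
```

View pics/top0.png

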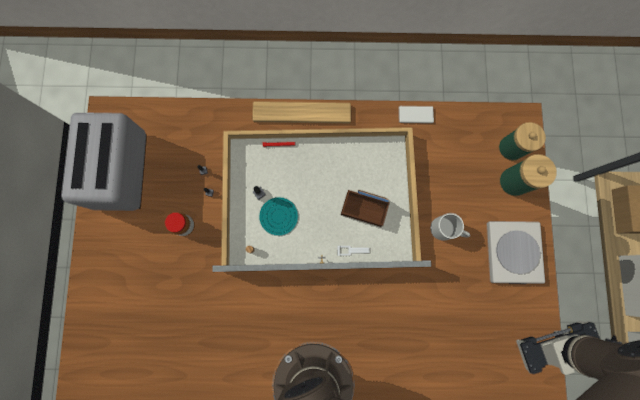

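View pics/side0.png

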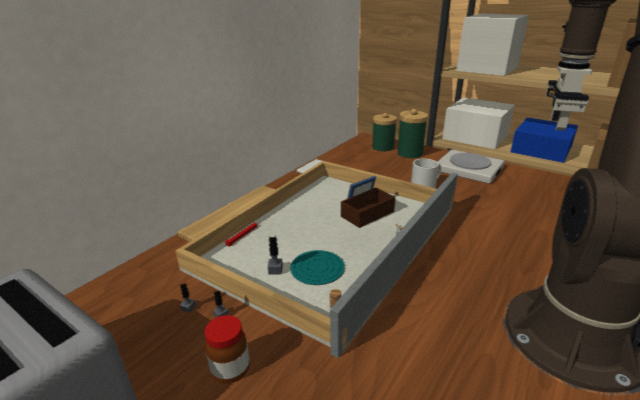

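The top view shows the drawer at columns 222–415, the disc at (279,216), the organiser at (365,208) and the coaster behind it at (373,197). There are three stopper candidates in the side view: (274,255) in the drawer, and (186,297) and (220,303) on the worktop. The one in the drawer, about 100 mm from the disc and the largest, fits. I'll confirm it in a crop.

```bash
python3 - <<'E'
from h import *
t=grab("top");s=grab("side")
up=lambda f,b,k:cv2.resize(f["color"][b[1]:b[3],b[0]:b[2],::-1],None,fx=k,fy=k,interpolation=cv2.INTER_CUBIC)
a=np.hstack([up(t,(235,165,315,245),5),up(t,(330,175,410,255),5)])
b=np.hstack([up(s,(260,225,340,265),5),up(s,(335,170,415,230),5)[:200]])
cv2.imwrite("pics/crop1.png",np.vstack([a,b]))
T=t["color"];hsv=cv2.cvtColor(T,cv2.COLOR_RGB2HSV)
m=cv2.inRange(hsv,(80,100,60),(100,255,255));m[:,:230]=0;m[:,330:]=0
c=max(cv2.findContours(m,0,2)[0],key=cv2.contourArea);e=cv2.fitEllipse(c);print("disc",e)
# drawer underside z=0 assumed; disc top z=.014
d=onz(t,*e[0],.014);print(d, [onz(t,e[0][0]+k,e[0][1],.014).round(3) for k in(-19,19)])
# stopper: dark mask in both
for n,f,b in(("t",t,(235,165,315,215)),("s",s,(255,225,300,285))):
    g=f["color"][b[1]:b[3],b[0]:b[2]];
    mk=(g.max(2)<60).astype(np.uint8);N,l,st,ce=cv2.connectedComponentsWithStats(mk)
    print(n,[(st[i]+[b[0],b[1],0,0,0],ce[i]+b[:2]) for i in range(1,N) if st[i][4]>15])
E
```

```text
disc ((278.2325744628906, 215.93966674804688), (36.985111236572266, 37.642112731933594), 89.70112609863281)
[0.53049045 0.11868109 0.014     ] [array([0.53 , 0.182, 0.014]), array([0.531, 0.056, 0.014])]
t [(array([254, 187,   8,   8,  43]), array([257.13953488, 190.27906977]))]
s [(array([269, 237,  13,  37, 254]), array([274.4015748 , 256.41732283])), (array([293, 257,   7,   7,  24]), array([296.25      , 260.33333333]))]
```

View pics/crop1.png

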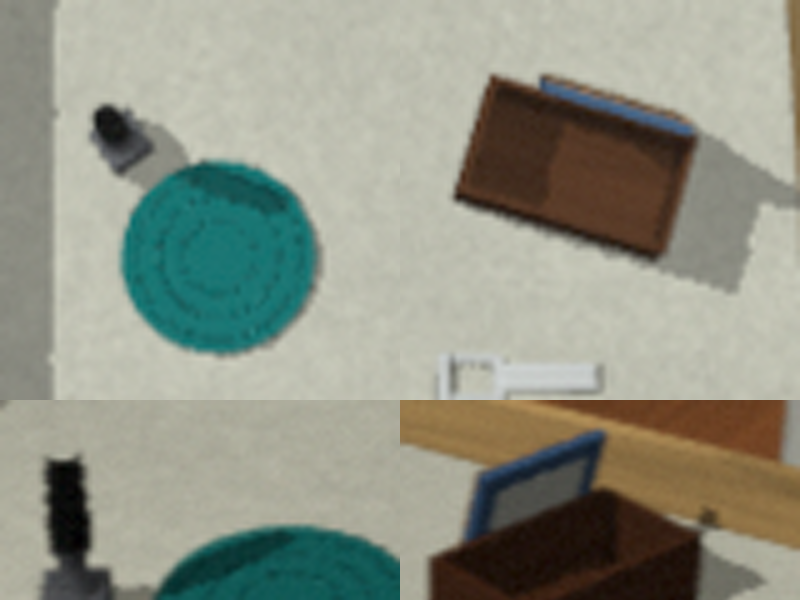

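The crop confirms the drawer stopper: it stands upside down on its square head, with the plug end at top (256,187) and side (273,237). The coaster's blue glaze edge shows at top (358,191)–(389,201), against the organiser's rim.

```bash
python3 - <<'E'
from h import *
t=grab("top");s=grab("side")
p=tri(t,(256.3,187.5),s,(273.2,237.5));print("tip",p, "onz",onz(t,256.3,187.5,.11), onz(s,273.2,237.5,.11))
d=onz(t,278.2,215.9,.014)
# head top (z .034) centre in top crop, side
b=onz(s,275,268,.022);print("head side",b, "top",onz(t,260,195,.022)); print("dist",np.linalg.norm(p[:2]-d[:2]))
print("rim",[onz(t,*q,.06).round(4)[:2] for q in((348,190),(389,203),(382,226.6),(341.4,214.6))])
print("coaster top",[onz(t,*q,.104).round(4)[:2] for q in((358.4,191),(389,200.6))])
print("coaster tri",tri(t,(389,201),s,(350.6,184)) , tri(t,(389,201),s,(376,176.4)), tri(t,(358.4,191),s,(350.6,184)))
print([onz(s,*q,.104).round(4)[:2] for q in((350.6,184),(376,176.4))])
# wall corners check at z=.058 & front panel
print([onz(t,*q,.058).round(3)[:2] for q in((222,131),(413,129))], [onz(t,*q,.115).round(3)[:2] for q in((213,270),(430,266))])
E
```

```text
tip [0.60750592 0.18229357 0.09995302] onz [0.60652311 0.18166495 0.11      ] [0.5956909  0.19270256 0.11      ]
head side [0.59955427 0.19172628 0.022     ] top [0.59885725 0.18033795 0.022     ]
dist 0.0997175626569791
rim [array([ 0.612 , -0.1089]), array([ 0.5709, -0.2414]), array([ 0.4941, -0.2173]), array([ 0.5313, -0.0874])]
coaster top [array([ 0.6006, -0.1373]), array([ 0.5713, -0.2328])]
coaster tri [ 0.60832567 -0.22270953  0.06489408] [ 0.57065574 -0.23391976  0.09880493] [ 0.59961803 -0.13744868  0.10563083]
[array([ 0.6006, -0.1405]), array([ 0.5653, -0.2242])]
[array([0.807, 0.309]), array([ 0.823, -0.327])] [array([0.352, 0.302]), array([ 0.371, -0.351])]
```

Emit:
drive_tool([
  {"dp": [0,0,0],"yaw": 0.147},
  {"dp": [0,0,0],"yaw": 0.147},
  {"dp": [0,0,0],"yaw": 0.147},
  {"dp": [0,0,0],"yaw": 0.147},
  {"dp": [18,-40,0],"yaw": 0},
  {"dp": [18,-40,0],"yaw": 0},
  {"dp": [18,-40,0],"yaw": 0},
  {"dp": [18,-40,0],"yaw": 0},
], fingers=1)

```text
time_s: 1.3
tool_pos: [0.2934, -0.4672, 0.2268]
orientation: [[0.955, -0.298, 0.0], [-0.298, -0.955, -0.0], [0.0, 0.0, -1.0]]
contact_force: [1.8, -0.6, 0.7]
grip_width: 0.177
grasp_force: 0.0
```

Emit:
drive_tool([
  {"dp": [18,-43,0],"yaw": 0},
  {"dp": [18,-43,0],"yaw": 0},
  {"dp": [18,-43,0],"yaw": 0},
  {"dp": [18,-43,0],"yaw": 0},
  {"dp": [18,-43,0],"yaw": 0},
  {"dp": [18,-43,0],"yaw": 0},
  {"dp": [18,-43,0],"yaw": 0},
  {"dp": [0,0,0],"yaw": 0},
])

```text
time_s: 2.3
tool_pos: [0.5049, -0.2144, 0.2266]
orientation: [[0.957, -0.291, 0.001], [-0.291, -0.957, 0.002], [0.0, -0.002, -1.0]]
contact_force: [0.4, -0.6, -0.3]
grip_width: 0.004
grasp_force: 0.0
```

Emit:
drive_tool([
  {"dp": [12,-26,0],"yaw": 0},
  {"dp": [11,-26,0],"yaw": 0},
  {"dp": [0,0,35],"yaw": 0},
  {"dp": [0,0,35],"yaw": 0},
  {"dp": [0,0,30],"yaw": 0},
  {"dp": [0,0,0],"yaw": 0},
])

```text
time_s: 3.05
tool_pos: [0.5377, -0.1763, 0.1249]
orientation: [[0.954, -0.299, -0.005], [-0.299, -0.954, 0.001], [-0.005, 0.001, -1.0]]
contact_force: [0.2, 0.7, 0.3]
grip_width: 0.003
grasp_force: 0.0
```

```bash
python3 - <<'E'
from h import *
t=grab("top");s=grab("side")
up=lambda f,b,k:cv2.resize(f["color"][b[1]:b[3],b[0]:b[2],::-1],None,fx=k,fy=k,interpolation=cv2.INTER_CUBIC)
cv2.imwrite("pics/p2.png",np.hstack([up(t,(320,160,420,260),4),up(s,(330,130,430,230),4)]))
p=bot.state()["tool_pos"];print(p,proj(t,p),proj(s,p),bot.state()["joint_positions"])
E
```

```text
[ 0.53997192 -0.17649726  0.12753488] [372.30432257 209.2061259 ] [376.12832412 177.05278407] [ 0.26796063  0.44709428 -0.063391    1.82778071  0.03637866  0.86740749
 -1.68663798]
```

View pics/p2.png

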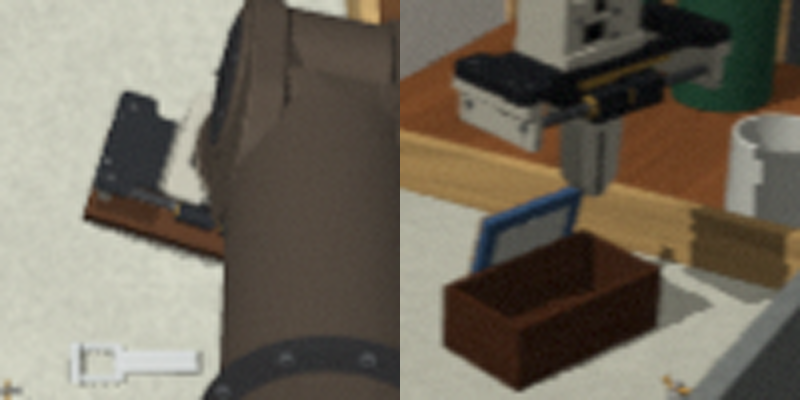

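The fingertips, at side (379,176), are over the open box, on the box side of the coaster's top edge. Next I descend and push gently.

Emit:
drive_tool([
  {"dp": [0,0,22],"yaw": 0},
  {"dp": [0,0,22],"yaw": 0},
  {"dp": [0,0,0],"yaw": 0},
  {"dp": [8,0,0],"yaw": 0},
  {"dp": [8,0,0],"yaw": 0},
  {"dp": [6,0,0],"yaw": 0},
  {"dp": [6,0,0],"yaw": 0},
  {"dp": [6,0,0],"yaw": 0},
])

```text
time_s: 4.15
tool_pos: [0.5727, -0.1859, 0.0827]
orientation: [[0.955, -0.298, -0.0], [-0.298, -0.955, 0.0], [-0.0, 0.0, -1.0]]
contact_force: [-0.5, -0.9, 0.9]
grip_width: 0.005
grasp_force: 0.1
```

```bash
python3 - <<'E'
from h import *
s=grab("side");save(s,"p3.png",(330,130,430,230),5)
print(bot.state()["tool_pos"],bot.state()["contact_force"])
E
```

```text
[ 0.573413   -0.18613891  0.08275245] [ 1.31975324 -0.40337166  0.15947812]
```

View pics/p3.png

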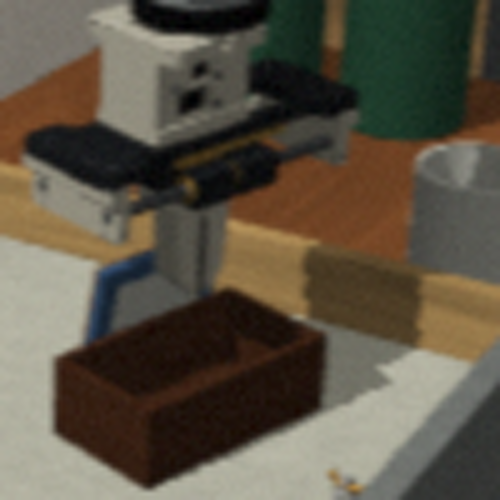

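The fingers are at the glaze and the coaster looks a little more upright, so I keep pushing.

Emit:
drive_tool([
  {"dp": [4,0,0],"yaw": 0},
  {"dp": [4,0,0],"yaw": 0},
  {"dp": [4,0,0],"yaw": 0},
  {"dp": [4,0,0],"yaw": 0},
  {"dp": [4,0,0],"yaw": 0},
  {"dp": [4,0,0],"yaw": 0},
  {"dp": [4,0,0],"yaw": 0},
  {"dp": [0,0,0],"yaw": 0},
])

```text
time_s: 5.2
tool_pos: [0.5994, -0.1942, 0.0827]
orientation: [[0.955, -0.298, 0.0], [-0.298, -0.955, -0.0], [0.0, -0.0, -1.0]]
contact_force: [0.4, 0.6, -0.2]
grip_width: 0.002
grasp_force: 0.0
```

```bash
python3 - <<'E'
from h import *
s=grab("side");save(s,"p4.png",(300,130,430,230),5)
print(bot.state()["tool_pos"],bot.state()["contact_force"])
E
```

```text
[ 0.59910755 -0.19419419  0.08266371] [ 0.08674703 -0.80095028 -0.35675697]
```

View pics/p4.png

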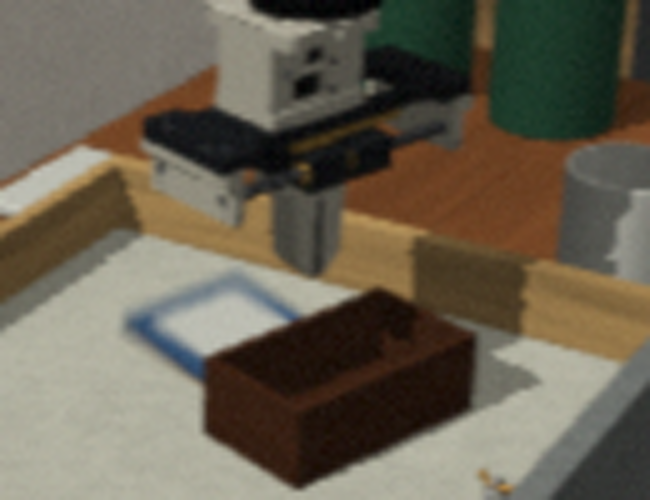

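The coaster has toppled and lies flat, glaze up, around (215,315) in the crop. I now raise the arm, turn it and go behind the stopper.

Emit:
drive_tool([
  {"dp": [0,0,-40],"yaw": 0},
  {"dp": [0,0,-40],"yaw": 0},
  {"dp": [0,0,-40],"yaw": -0.171},
  {"dp": [0,0,0],"yaw": -0.171},
  {"dp": [0,0,0],"yaw": -0.171},
  {"dp": [0,0,0],"yaw": -0.171},
  {"dp": [0,0,0],"yaw": -0.171},
  {"dp": [0,0,0],"yaw": -0.171},
])

```text
time_s: 6.25
tool_pos: [0.5988, -0.1942, 0.2027]
orientation: [[0.746, 0.666, -0.0], [0.666, -0.746, -0.0], [-0.0, -0.0, -1.0]]
contact_force: [1.4, 0.3, 0.3]
grip_width: 0.002
grasp_force: 0.0
```

Emit:
drive_tool([
  {"dp": [32,-31,0],"yaw": 0},
  {"dp": [32,-31,0],"yaw": 0},
  {"dp": [32,-31,0],"yaw": 0},
  {"dp": [32,-31,0],"yaw": 0},
  {"dp": [32,-31,0],"yaw": 0},
  {"dp": [32,-31,0],"yaw": 0},
  {"dp": [32,-31,0],"yaw": 0},
  {"dp": [32,-31,0],"yaw": 0},
])

```text
time_s: 7.25
tool_pos: [0.6265, 0.1624, 0.2027]
orientation: [[0.75, 0.662, 0.0], [0.662, -0.75, -0.0], [-0.0, 0.0, -1.0]]
contact_force: [0.6, 0.3, -0.1]
grip_width: 0.003
grasp_force: 0.0
```

```bash
python3 - <<'E'
from h import *
print(bot.state()["tool_pos"],bot.state()["orientation"])
t=grab("top");s=grab("side")
up=lambda f,b,k:cv2.resize(f["color"][b[1]:b[3],b[0]:b[2],::-1],None,fx=k,fy=k,interpolation=cv2.INTER_CUBIC)
cv2.imwrite("pics/p5.png",np.hstack([up(t,(220,150,320,250),4),up(s,(240,205,340,305),4)]))
for z in(.11,.034,.01):
  p=(.602,.182,z);print(proj(t,p),proj(s,p))
print(proj(s,bot.state()["tool_pos"]),bot.state()["tool_pos"],bot.state()["orientation"])
E
```

```text
[0.62653154 0.16240337 0.20273699] [[ 7.49508243e-01  6.61995010e-01  1.75525326e-05]
 [ 6.61994984e-01 -7.49508207e-01 -2.97946996e-04]
 [-1.84083657e-04  2.34933418e-04 -9.99999955e-01]]
[256.1428305  188.92426297] [274.26046549 234.41139711]
[259.09404004 193.40233244] [276.59824632 261.42713931]
[259.95859795 194.71418452] [277.29885403 269.52346599]
[267.32532478 192.99788319] [0.62531953 0.16842432 0.20279807] [[ 7.44135373e-01  6.68028650e-01 -5.19533008e-04]
 [ 6.68024931e-01 -7.44128117e-01  4.00458364e-03]
 [ 2.28857748e-03 -3.32701334e-03 -9.99991847e-01]]
```

View pics/p5.png

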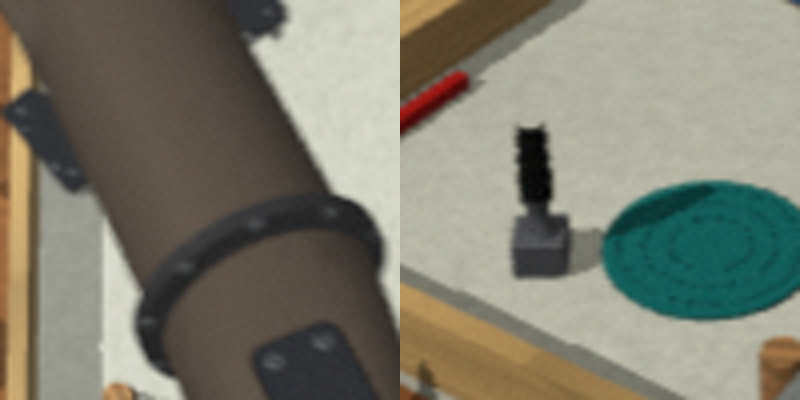

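The side view shows the stopper clear of the tool, with its plug end at (273,238), its head at (275,268) and the disc to the right. I go behind it, descend to about 70 mm above the floor, and push along −x of the tool.

Emit:
drive_tool([
  {"dp": [17,-14,0],"yaw": 0},
  {"dp": [17,-14,0],"yaw": 0},
  {"dp": [0,0,0],"yaw": 0},
  {"dp": [0,0,40],"yaw": 0},
  {"dp": [0,0,40],"yaw": 0},
  {"dp": [0,0,40],"yaw": 0},
  {"dp": [0,0,0],"yaw": 0},
])

```text
time_s: 8.22
tool_pos: [0.6316, 0.2027, 0.0797]
orientation: [[0.75, 0.662, -0.006], [0.662, -0.75, -0.003], [-0.006, -0.002, -1.0]]
contact_force: [-0.0, 0.7, 0.7]
grip_width: 0.002
grasp_force: 0.0
```

```bash
python3 - <<'E'
from h import *
s=grab("side");save(s,"p6.png",(230,180,350,300),4)
st=bot.state();print(st["tool_pos"],st["contact_force"],proj(s,st["tool_pos"]),st["joint_positions"])
E
```

```text
[0.63314087 0.2036655  0.08215949] [0.18528256 0.74586513 0.9089405 ] [258.61967068 244.64202098] [-0.18360517  0.66159081 -0.32713662  1.59288847  0.24888476  0.93096913
 -1.44415994]
```

View pics/p6.png

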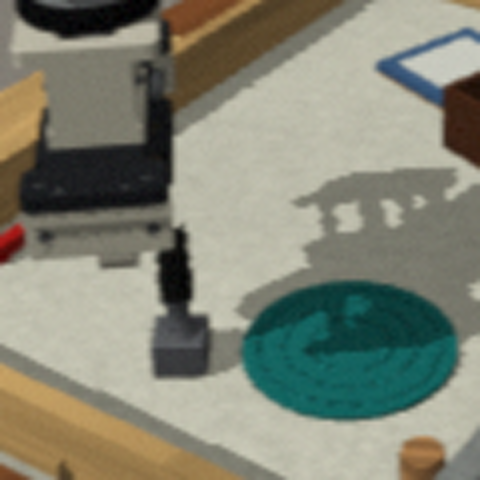

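The fingertips (260,246) are about 30 mm behind the plug. I centre laterally and then push.

Emit:
drive_tool([
  {"dp": [0,-8,0],"yaw": 0},
  {"dp": [-6,0,0],"yaw": 0},
  {"dp": [-5,0,0],"yaw": 0},
  {"dp": [-4,0,0],"yaw": 0},
  {"dp": [-4,0,0],"yaw": 0},
  {"dp": [-4,0,0],"yaw": 0},
  {"dp": [-4,0,0],"yaw": 0},
  {"dp": [-4,0,0],"yaw": 0},
])

```text
time_s: 9.28
tool_pos: [0.6048, 0.1899, 0.0826]
orientation: [[0.749, 0.662, -0.0], [0.662, -0.749, -0.0], [-0.0, -0.0, -1.0]]
contact_force: [0.2, 0.0, -0.3]
grip_width: 0.002
grasp_force: 0.1
```

Emit:
drive_tool([
  {"dp": [-4,0,0],"yaw": 0},
  {"dp": [-4,0,0],"yaw": 0},
  {"dp": [-4,0,0],"yaw": 0},
  {"dp": [-4,0,0],"yaw": 0},
  {"dp": [0,0,0],"yaw": 0},
])

```text
time_s: 9.9
tool_pos: [0.5929, 0.1792, 0.0827]
orientation: [[0.749, 0.662, -0.0], [0.662, -0.749, -0.0], [-0.0, 0.0, -1.0]]
contact_force: [-0.3, 0.6, -1.0]
grip_width: 0.003
grasp_force: 0.0
```

```bash
python3 - <<'E'
from h import *
s=grab("side");save(s,"p7.png",(230,180,350,300),4)
st=bot.state();print(st["tool_pos"],st["contact_force"])
E
```

```text
[0.59305206 0.17941507 0.08274599] [0.57449864 0.30698574 0.49951004]
```

View pics/p7.png

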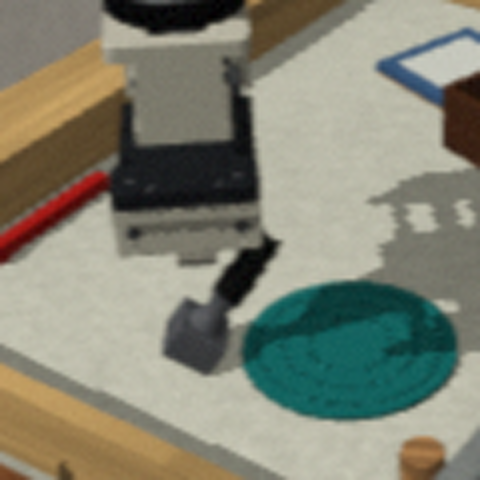

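The stopper is leaning about 30° towards the disc, with its head still on its spot. A bit more pushing will topple it.

Emit:
drive_tool([
  {"dp": [-4,0,0],"yaw": 0},
  {"dp": [-4,0,0],"yaw": 0},
  {"dp": [-4,0,0],"yaw": 0},
  {"dp": [-4,0,0],"yaw": 0},
  {"dp": [-4,0,0],"yaw": 0},
  {"dp": [0,0,0],"yaw": 0},
  {"dp": [0,0,0],"yaw": 0},
])

```text
time_s: 10.82
tool_pos: [0.5782, 0.1664, 0.0828]
orientation: [[0.749, 0.662, 0.0], [0.662, -0.749, 0.0], [0.0, 0.0, -1.0]]
contact_force: [-0.3, -0.2, 0.3]
grip_width: 0.006
grasp_force: 0.0
```

```bash
python3 - <<'E'
from h import *
s=grab("side");g=s["color"][225:290,255:345]
mk=(g.max(2)<50).astype(np.uint8);N,l,st,ce=cv2.connectedComponentsWithStats(mk)
print([(st[i]+[255,225,0,0,0],ce[i]+[255,225]) for i in range(1,N) if st[i][4]>15])
print(bot.state()["tool_pos"],bot.state()["contact_force"])
E
```

```text
[(array([268, 225,  36,   7, 211]), array([284.36018957, 227.55450237])), (array([304, 260,  23,   9, 168]), array([314.69047619, 264.58928571])), (array([293, 263,   7,   6,  26]), array([295.30769231, 265.15384615]))]
[0.57823832 0.16644694 0.08277294] [ 0.06089998 -0.48486287 -0.0839439 ]
```

The dark plug blob now lies flat over the disc, at side (304–327, 260–269). I raise the arm and look one last time.

Emit:
drive_tool([
  {"dp": [0,0,-30],"yaw": 0},
  {"dp": [0,0,-40],"yaw": 0},
  {"dp": [0,0,-40],"yaw": 0},
  {"dp": [0,0,-40],"yaw": 0},
  {"dp": [0,0,0],"yaw": 0},
  {"dp": [0,0,0],"yaw": 0},
  {"dp": [0,0,0],"yaw": 0},
])

```text
time_s: 11.75
tool_pos: [0.5774, 0.166, 0.2313]
orientation: [[0.749, 0.662, -0.002], [0.662, -0.749, -0.001], [-0.002, -0.001, -1.0]]
contact_force: [-0.5, -0.5, 0.9]
grip_width: 0.005
grasp_force: 0.0
```

```bash
python3 - <<'E'
from h import *
s=grab("side");save(s,"p8.png",(220,150,420,300),4)
g=s["color"][240:290,285:345];mk=(g.max(2)<50);v,u=np.nonzero(mk);k=u.argmax()
tip=(u[k]+285,np.mean(v[u>=u.max()-2])+240);p=onz(s,*tip,.022);d=np.array([.5305,.1187])
print(tip,p,np.linalg.norm(p[:2]-d));print(bot.state()["tool_pos"],bot.state()["contact_force"])
E
```

```text
(np.int64(326), np.float64(265.44444444444446)) [0.50651262 0.11625065 0.022     ] 0.024112112437492027
[0.57748651 0.16604757 0.23138763] [0.44521827 0.73399184 0.48054407]
```

View pics/p8.png

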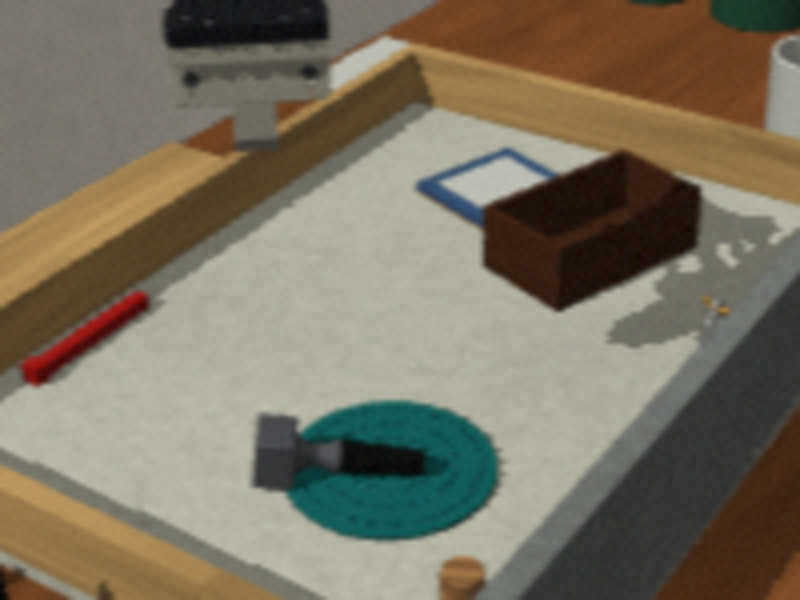

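The stopper lies with its plug end at side (326,265), about 24 mm from the disc's centre. The coaster is flat with its glaze up, and the arm is clear, so I hand in.

```bash
python3 -c "
from rig import order
print(order.sign_off())"
```

```text
the job is handed in; nothing more can be done
None
```

I've handed the job in (no verdict came back): the last camera view shows the coaster flat, cork side down, the stopper lying with its plug end about 24 mm from the disc's centre, and the arm clear above the drawer.

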